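# Register a marquetry panel and lock the hold-down

## Robot

A 6-joint arm with a two-finger parallel gripper is mounted at the origin on the work surface. World frame = base frame: x ahead of the robot, y to its left, z up, the work surface at z = 0. Lengths are in m, angles in degrees, forces in N, time in s.
With the tool pointing down it reaches from about 0.3 to 0.85 m from the base axis. Payload 5.4 kg.
Tool frame: the origin (TCP) lies at the very end of the fingers, on their centre line; the grasp point (between the pads) lies 19 mm behind it; z points along the fingers, y is the line along which they close (so a half turn about z gives the same grasp; the last joint's range is limited). The gripper opens to 85 mm and grips with 20 to 120 N. Pads are 22 mm wide; open, the fingers measure 114 mm over their backs; the gripper's body (76 mm by 85 mm) begins 54 mm behind the grasp point. The pads swing forward as they close: fully open they stand 13 mm farther back than shut.
Start: joints at [57.577, 9.076, 91.501, -0, 79.423, -12.038], TCP at [0.2, 0.539, 0.231] pointing down, gripper open.
Joint ranges: [-166.64, 166.64], [-54.1, 131.32], [10.49, 154.53], [-73.88, 253.88], [9.74, 151.15], [-171.62, 171.62]. Speed limits (degrees/s): [147.25, 147.25, 180, 180, 180, 180].

## Interface

Orientations are given as a 3x3 rotation matrix whose columns are the frame's x, y, z axes.
In Python, from plant import ctrl gives the robot as it stands.
- The arm moves only by the tool apply_moves, never from a script. Its argument "steps" is text: rows parted by semicolons, each of 5 numbers parted by spaces: the opening, from 0 (shut) to 1 (fully open), then the shift along the tool's x, y, z in cm, then the turn about the tool's z in degrees. A call has 1 to 5 rows; each row shifts and turns the commanded pose from where the row before left it, along the tool's axes as they then stand; what a row does not reach is not made up. A row lasts 1/8 s, in which the tool goes at most 62.5 mm and 10.7 degrees, less where a joint would pass 70% of its speed; a pose out of reach is approached as far as the arm can. A call is refused whole if a number of a shift passes 6.25 or a number of a turn 10.7, either way. A call with a gripper value outside its range is refused whole. The fingers move at their own pace and stop on an object; "force" is the grip in N (left out, the last holds). Time passes only in rows, so rows that do not move let the fingers close. It gives the time, the measured TCP pose, the force, the opening and the grip force at its end, in the units of the state.
- ctrl.sense(): the state, without advancing time (a new reading comes with each control period).
- ctrl.read_camera(name): name is "side" or "top" or "wrist"; returns a dict with "color" (400x640x3 uint8, red, green, blue), "fx", "fy", "cx", "cy" (pixels), "R" (3x3) and "t" (3): a world point X has camera coordinates R X + t; the wrist camera has in their place "hand_eye" (4x4, takes a point from camera to tool coordinates, whose origin is the TCP and whose axes are the flange's). Camera axes: x right, y down, z forward; pixel columns grow to the right and rows downward; lengths in m; the calibration is good to about 2 mm. A picture is of the moment at which its call begins: read the wrist's pose just before it. There is no depth.
- ctrl.close_job(): hands the job in; it is judged then, once.
The state is a dict: "clock": time; "joint_pos": joint angles; "dq": joint speeds; "joint_torque": joint torques, N m; "position": TCP position; "tcp_rot": TCP orientation; "ft_force": force on the tool from outside, world axes, zero at the start; "moment": the same for the moment, N m; "gripper_width": opening from 0.0 (shut) to 1.0 (fully open); "gripper_force": force on a finger pad.
Only numpy, scipy, OpenCV 4.12 (cv2) and the standard library are available. Lean on these libraries where they do the work, as an engineer would, in place of code of your own. Each camera call takes 0.05 s, during which the arm holds its last target. There are 200 camera calls.

## Task

Slide the marquetry panel along the worktop, under the raised hold-down bar, until its far edge is flush against the wooden fence and its left edge is flush against the brass stop. Then press the steel cam lever fully down so that the bar clamps the panel. Only push: do not lift the panel, and leave the tools lying around where they are.

Things in the scene. Friction and masses are not known exactly. Their poses are not given: they have to be found in the camera images.
- panel: the marquetry panel: a flat plywood-cored board, 130 mm along its x (away from the robot), 160 mm along its y (to the left) and 18 mm thick, 0.26 kg, pale veneer top with a dark border line and a lozenge in the middle, lying loose on the worktop. Origin: centre of its underside. It starts in front of the bar, up to 0.3 rad askew to the fence.
- panel_far_left (a point): the panel's far left corner, at its underside: 65 mm along the panel's x and 80 mm along its y from its centre
- panel_far_right (a point): the panel's far right corner, at its underside: 65 mm along x, -80 mm along y from its centre
- panel_near_left (a point): the panel's near left corner, at its underside: -65 mm along x, 80 mm along y from its centre
- holddown: the hold-down fixture screwed to the worktop; place and yaw vary. Origin: on the near face of its wooden fence, mid length, at worktop level; x points away from the robot, square to the fence, y left along it. Fence 440 mm long, 22 mm high. Posts with feet 46 mm wide along y stand at x = -25, y = -205 and +205 mm, topped by shaft bearings 80 mm high; a 14 mm cam shaft joins them along y, its axis 62 mm up
- bar: the hold-down bar, aluminium with a cork underside, 25 mm wide (x), 445 mm long (y), 20 mm high, spanning between the posts in front of the fence. Origin: centre of its underside, 25 mm in front of the fence; raised, that is about 24 mm above the worktop, so that the panel slides under it; the lever lowers it
- stop: the sliding brass stop on the fence; its place along it varies. Origin: at worktop level where its contact face meets the fence's near face; axes as the hold-down's. The contact face looks to the right (-y) and runs from the fence 75 mm towards the robot; the arm is 20 mm wide (to +y), 14 mm high; a carriage with a screw, up to 45 mm high, sits over the fence
- cam_lever (a joint): angle of the cam lever, rad: 0 = fully raised (it then leans towards the robot, 1.22 rad above the horizontal), 1.30 = fully down (0.08 rad below the horizontal, at the end of its travel). Starts between 0 and 0.15, stays where it is left; pressing it down takes about 5 N at the grip, up to 8 N at the last and lowers the bar until it bears on the panel
- lever_axis (a point): centre of the lever's hub on the cam shaft, at the left end of the fixture: x = -25 mm, y = 240 mm in the hold-down's frame, 62 mm above the worktop. The lever turns about the hold-down's y axis through this point, its end swinging towards the robot and down.
- lever_grip (a point): middle of the lever's blackened steel grip, 91 mm from lever_axis along the lever; the grip is a round bar of 18 mm diameter from 57 to 125 mm from the axis
- scraper: steel cabinet scraper lying flat, 62 x 150 x 2 mm, origin at the centre of its underside; leave it alone
- burnisher: burnisher lying down, red handle 95 mm long and 28 mm thick towards its -x, brass rod 9 mm thick towards +x, 205 mm in all, origin near mid length at worktop level; leave it alone
- template: small black ebony pattern template in a quatrefoil outline, 86 x 62 x 6 mm, origin at the centre of its underside; leave it alone
- shooting_block: pale sycamore shooting block, 180 x 55 x 36 mm, origin at the centre of its underside; leave it alone
- weight: round brass weight with a knob, 54 mm across, 58 mm high, origin at the centre of its underside; leave it alone
- square: small try square lying flat, wooden stock 85 mm long along y and 14 mm high, steel blade reaching 121 mm along x, origin at the centre of the stock's underside; leave it alone
Things that resemble listed ones, but are neither listed nor needed, are in the scene too. Of the things that look like the panel, the smaller one is meant.

How it is judged:
By the outcome, as a careful person would: the job done as asked, in the order asked, and still so for the second after the job is handed in, with the robot touching nothing.
It also fails if it takes over 64 s, if anything falls off the work surface, if the arm or the gripper's body presses on something with over 40 N, if the wrist force passes 120 N, or if a joint passes its speed limit or range.

## Working session

There is one attempt and no reset: what is moved stays moved. The work goes in short steps, Python scripts to look and compute and a tool call to move; the robot and the scene stay as the last step left them, time stands still between calls to the robot, and variables do not carry over. Pictures are saved under pics/ and viewed, at most 10 in all, crops included, and the job is handed in when it is done.

Besides the shell and the picture viewer there is one more tool, called after ">>>" as a command line: name --argument value ..., lists and objects as JSON in quotes. apply_moves: Moves the arm, as the interface text tells. Its arguments: {"type":"object","properties":{"steps":{"type":"string"},"force":{"type":"number"}},"required":["steps"]}

```bash
mkdir -p pics; ls; cat > h.py <<'E'
import numpy as np, cv2
from plant import ctrl
def shot(n,f):
    s=ctrl.sense(); c=ctrl.read_camera(n); cv2.imwrite('pics/'+f,c['color'][:,:,::-1]); return s,c
def ray(c,uv,z,s=None):
    d=np.array([(uv[0]-c['cx'])/c['fx'],(uv[1]-c['cy'])/c['fy'],1.])
    if 'R' in c:
        R=np.array(c['R']); o=-R.T@np.array(c['t']); d=R.T@d
    else:
        H=np.array(c['hand_eye']); Rt=np.array(s['tcp_rot']); o=Rt@H[:3,3]+np.array(s['position']); d=Rt@H[:3,:3]@d
    return o+d*(z-o[2])/d[2]
E
python3 - <<'E'
from h import *
import pickle
s,c=shot('top','top0.png'); s2,c2=shot('side','side0.png')
pickle.dump((c,c2),open('cams.pkl','wb'))
print(s['clock'],s['position'],s['tcp_rot'])
for k in (c,c2): print(k['fx'],-np.array(k['R']).T@np.array(k['t']))
E
```

```text
pics
0.0 [0.20000225 0.53846836 0.230312  ] [[-9.37357201e-01  3.48368295e-01 -1.00452238e-03]
 [ 3.48369532e-01  9.37355913e-01 -1.60026028e-03]
 [ 3.84115042e-04 -1.84996049e-03 -9.99998215e-01]]
516.0902677832518 [ 0.22917251 -0.06242859  1.52274472]
465.5344339686402 [ 0.41126913 -0.92836124  1.12369348]
```

View pics/top0.png

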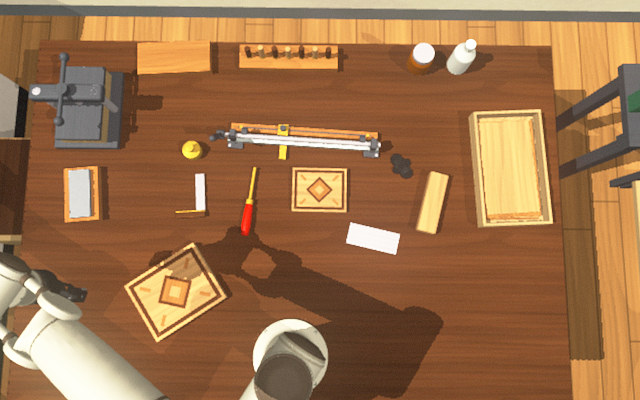

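View pics/side0.png

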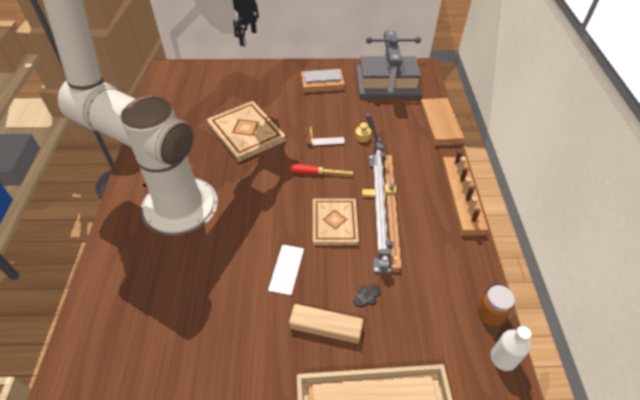

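The top view shows the small panel at about (320,190), the fixture at about (304,140), the stop at (283,140), the lever at (215,135), with the weight at (192,150) and burnisher at (248,200). The side view agrees with this. Next I'll measure, using an enlarged crop.

```bash
python3 - <<'E'
from h import *
im=cv2.imread('pics/top0.png'); cr=cv2.resize(im[110:250,180:400],None,fx=3.6,fy=3.6,interpolation=cv2.INTER_CUBIC); cv2.imwrite('pics/c1.png',cr)
im=cv2.imread('pics/side0.png'); cr=cv2.resize(im[105:285,270:430],None,fx=3.3,fy=3.3,interpolation=cv2.INTER_CUBIC); cv2.imwrite('pics/c2.png',cr)
E
```

```text
(no output)
```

View pics/c1.png

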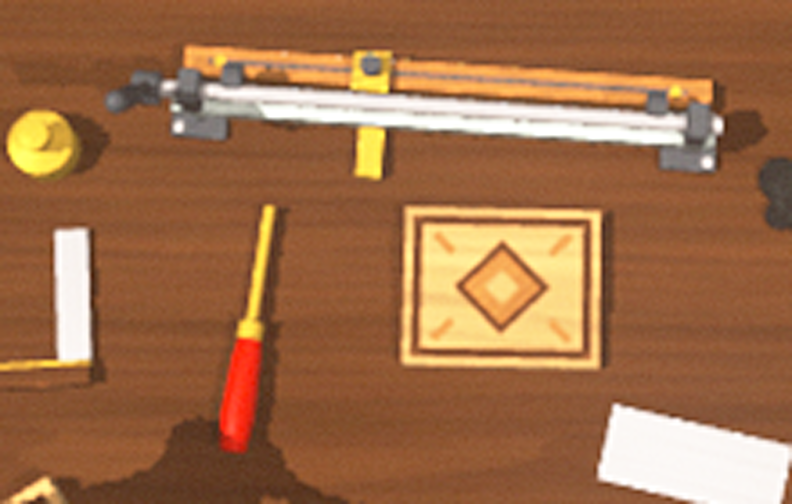

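View pics/c2.png

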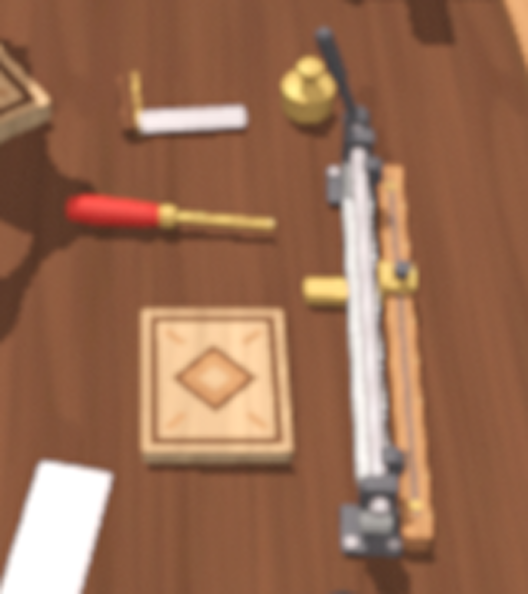

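The crops show the panel corners at (403,206), (605,210), (602,368) and (400,362), and the fence's far top edge from (185,46) to (713,82). The stop arm's contact edge runs from (383,128) to (381,180).

```bash
python3 - <<'E'
from h import *
import pickle
c,c2=pickle.load(open('cams.pkl','rb'))
T=lambda p,z: ray(c,((p[0]+.5)/3.6+179.5,(p[1]+.5)/3.6+109.5),z)
S=lambda p,z: ray(c2,((p[0]+.5)/3.3+269.5,(p[1]+.5)/3.3+104.5),z)
for n,p,z in [('pFL',(403,206),.018),('pFR',(605,210),.018),('pNR',(602,368),.018),('pNL',(400,362),.018),('fenL far',(185,46),.022),('fenR far',(713,82),.022),('fenR near',(713,104),.022),('stop end R',(381,180),.014),('stop bar R',(383,128),.014),('stop end L',(356,178),.014),('foot L',(172,135),.005),('footL r',(226,139),.005),('foot Rl',(662,163),.005),('footRr',(714,171),.005),('lever end',(115,100),.16),('hub',(150,85),.07),('bar near L',(205,113),.044),('bar near R',(660,140),.044),('weight',(40,140),.05),('burn tip',(270,206),.01),('burn butt',(232,450),.02)]: print(n,T(p,z).round(4)[:2])
print('side')
for n,p,z in [('pFL',(283,310),.018),('pFR',(292,446),.018),('pNR',(145,456),.018),('pNL',(140,310),.018),('stop endR',(305,300),.014),('fenL far',(402,165),.022),('fenR far',(432,530),.022)]: print(n,S(p,z).round(4)[:2])
E
```

```text
pFL [0.5468 0.0028]
pFR [ 0.5453 -0.1641]
pNR [ 0.4138 -0.1618]
pNL [0.417  0.0031]
fenL far [0.6801 0.1866]
fenR far [ 0.6542 -0.2537]
fenR near [ 0.6353 -0.2536]
stop end R [0.5695 0.0216]
stop bar R [0.6138 0.0207]
stop end L [0.5709 0.0424]
foot L [0.6081 0.1977]
footL r [0.6051 0.1525]
foot Rl [ 0.5886 -0.2127]
footRr [ 0.5823 -0.2562]
lever end [0.5959 0.215 ]
hub [0.6329 0.2057]
bar near L [0.6171 0.1647]
bar near R [ 0.5986 -0.2073]
weight [0.5915 0.297 ]
burn tip [0.5473 0.1135]
burn butt [0.3436 0.1376]
side
pFL [0.547 0.002]
pFR [ 0.5442 -0.1539]
pNR [ 0.4153 -0.1626]
pNL [0.4123 0.0038]
stop endR [0.5693 0.0175]
fenL far [0.6812 0.1904]
fenR far [ 0.655  -0.2441]
```

>>> apply_moves --steps "1 0 0 0 -8.5; 1 0 0 0 -8.5; 1 -2.3 -5.3 0 0; 1 -2.3 -5.3 0 0; 1 -2.3 -5.3 0 0"

```text
clock: 0.72
position: [0.2599, 0.3745, 0.2308]
tcp_rot: [[-0.998, 0.058, -0.0], [0.058, 0.998, -0.001], [0.0, -0.001, -1.0]]
ft_force: [2.3, -0.7, 0.4]
gripper_width: 1.0
gripper_force: 0.0
```

>>> apply_moves --steps "1 -2.3 -5.3 0 0; 1 -2.3 -5.3 0 0; 1 -2.3 -5.3 0 0; 1 -2.3 -5.3 0 0; 1 -2.3 -5.3 0 0"

```text
clock: 1.35
position: [0.359, 0.1031, 0.2311]
tcp_rot: [[-0.998, 0.059, 0.0], [0.059, 0.998, 0.0], [-0.0, 0.0, -1.0]]
ft_force: [0.3, 0.0, -0.3]
gripper_width: 1.003
gripper_force: 0.0
```

>>> apply_moves --steps "1 -2.3 -5.3 0 0; 1 -2.3 -5.3 0 0; 1 -2.3 -5.3 0 0; 1 0 0 0 0; 1 0 0 0 0"

```text
clock: 1.98
position: [0.418, -0.0576, 0.2308]
tcp_rot: [[-0.998, 0.06, -0.001], [0.06, 0.998, 0.001], [0.001, 0.001, -1.0]]
ft_force: [0.1, 1.0, -0.3]
gripper_width: 1.0
gripper_force: 0.0
```

```bash
python3 - <<'E'
from h import *
import pickle
s,c=shot('wrist','w0.png'); pickle.dump((s,c),open('w0.pkl','wb'))
print(s['clock'],s['position'],s['tcp_rot'],c['hand_eye'])
E
```

```text
1.975 [ 0.41798867 -0.05758756  0.23080727] [[-9.98223551e-01  5.95681233e-02 -1.17522977e-03]
 [ 5.95670252e-02  9.98223858e-01  9.48266445e-04]
 [ 1.22962884e-03  8.76576956e-04 -9.99998860e-01]] [[ 1.91179640e-05 -9.47038578e-01 -3.21119808e-01  8.36292177e-02]
 [ 9.99999993e-01  5.49849335e-05 -1.02624904e-04  3.98118107e-04]
 [ 1.14846494e-04 -3.21119804e-01  9.47038573e-01 -1.42852644e-01]
 [ 0.00000000e+00  0.00000000e+00  0.00000000e+00  1.00000000e+00]]
```

View pics/w0.png

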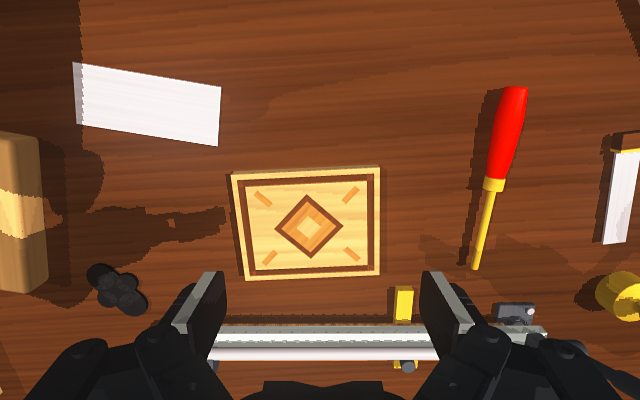

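The wrist view (robot side up) shows the panel's top corners near (231,173), (380,165), (380,275) and (246,280). The stop arm's end is at about (396..413, 287).

```bash
python3 - <<'E'
from h import *
import pickle
s,c=pickle.load(open('w0.pkl','rb'))
im=c['color'].astype(int); r,g,b=im[...,0],im[...,1],im[...,2]
m=((r>190)&(g>140)&(b>60)).astype(np.uint8); m[:,:200]=0; m[:,390:]=0; m[300:]=0
m=cv2.morphologyEx(m,cv2.MORPH_CLOSE,np.ones((9,9)))
cs=max(cv2.findContours(m,0,2)[0],key=cv2.contourArea)
ap=cv2.approxPolyDP(cs,8,True)[:,0]
for p in ap: print(p,ray(c,p,.018,s).round(4)[:2])
y=((r>150)&(g>120)&(b<90)).astype(np.uint8); y[:,:390]=0;y[:,420:]=0;y[:283]=0;y[330:]=0
print(cv2.boundingRect(y), [ (int(q), np.nonzero(y[q])[0][[0,-1]]) for q in range(288,318,6) if y[q].any()])
for p in [(396,287),(413,288),(396,315),(393,321)]: print(p,ray(c,p,.014,s).round(4)[:2])
E
```

```text
[379 167] [0.4164 0.0033]
[231 175] [ 0.4156 -0.1552]
[245 280] [ 0.5443 -0.1573]
[378 274] [0.5457 0.0013]
(395, 290, 19, 31) [(294, array([397, 413])), (300, array([397, 412])), (306, array([396, 411])), (312, array([396, 411]))]
(396, 287) [0.5674 0.0237]
(413, 288) [0.57   0.0443]
(396, 315) [0.6079 0.024 ]
(393, 321) [0.6166 0.0203]
```

>>> apply_moves --steps "1 3.7 -2.1 0 0; 1 0 0 5.5 0; 1 0 0 5.5 0; 1 0 0 5.5 0; 1 0 0 4.5 0"

```text
clock: 2.65
position: [0.3795, -0.075, 0.0196]
tcp_rot: [[-0.998, 0.056, -0.0], [0.056, 0.998, 0.0], [0.0, 0.0, -1.0]]
ft_force: [0.3, 1.1, 0.9]
gripper_width: 1.0
gripper_force: 0.0
```

>>> apply_moves --steps "1 0 0 0.8 0; 1 0 0 0.8 0; 1 0 0 0.7 0; 1 0 0 0 0"

```text
clock: 3.15
position: [0.3809, -0.077, -0.0011]
tcp_rot: [[-0.998, 0.059, 0.001], [0.059, 0.998, -0.001], [-0.001, -0.001, -1.0]]
ft_force: [0.5, 0.8, 0.8]
gripper_width: 0.999
gripper_force: 0.0
```

```bash
python3 - <<'E'
from h import *
s,c=shot('side','s1.png'); im=cv2.imread('pics/s1.png')
s,c=shot('wrist','w1.png'); im2=cv2.imread('pics/w1.png')
cv2.imwrite('pics/m1.png',np.vstack([cv2.resize(im[150:290,230:430],None,fx=2,fy=2),im2[:300,120:520]]))
E
```

```text
(no output)
```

View pics/m1.png

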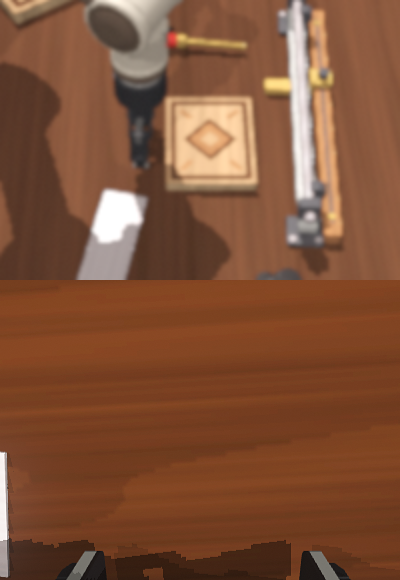

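The side view shows the open gripper just short of the panel's near edge, with the tips above the worktop and no contact. The wrist view sees only worktop. I'll start the push.

>>> apply_moves --steps "1 -1.5 0 0.3 0; 1 -1 0 0 0; 1 -1 0 0 0; 1 -1 0 0 0; 1 0 0 0 0"

```text
clock: 3.88
position: [0.4265, -0.0798, -0.0044]
tcp_rot: [[-0.998, 0.059, 0.002], [0.059, 0.998, -0.001], [-0.002, -0.001, -1.0]]
ft_force: [-0.0, 0.3, -0.3]
gripper_width: 0.996
gripper_force: 0.0
```

>>> apply_moves --steps "1 -1.2 0 0 0; 1 -1.2 0 0 0; 1 -1.2 0 0 0; 1 -1.2 0 0 0; 1 -1 0 0 0"

```text
clock: 4.5
position: [0.484, -0.0829, -0.0047]
tcp_rot: [[-0.998, 0.059, 0.0], [0.059, 0.998, -0.0], [-0.0, -0.0, -1.0]]
ft_force: [-2.7, 0.3, 1.8]
gripper_width: 0.999
gripper_force: 1.5
```

```bash
python3 - <<'E'
from h import *
s,c=shot('side','s2.png'); im=cv2.imread('pics/s2.png')
s,c=shot('top','t2.png'); im2=cv2.imread('pics/t2.png')
print(s['position'],s['ft_force'])
cv2.imwrite('pics/m2.png',np.vstack([cv2.resize(im[150:290,230:430],None,fx=2,fy=2),cv2.resize(im2[110:250,200:400],None,fx=2,fy=2)]))
E
```

```text
[ 0.48526123 -0.08324536 -0.00429974] [ 0.87879597 -0.27975568  0.2639815 ]
```

View pics/m2.png

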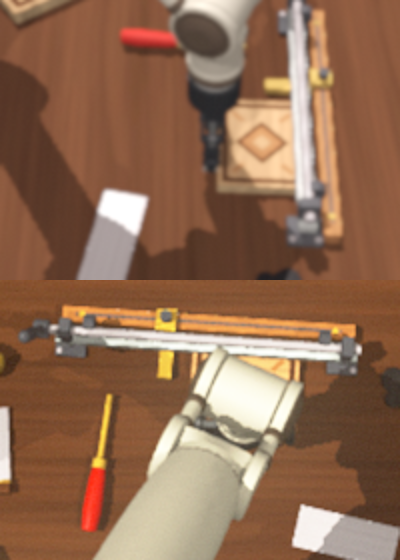

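The panel is square and sliding under the bar, and it is clear of the stop. I'll continue gently to the fence.

>>> apply_moves --steps "1 -0.6 0 0 0; 1 -0.5 0 0 0; 1 -0.3 0 0 0; 1 -0.3 0 0 0; 1 0 0 0 0"

```text
clock: 5.22
position: [0.5006, -0.0839, -0.0047]
tcp_rot: [[-0.998, 0.059, 0.001], [0.059, 0.998, -0.0], [-0.001, -0.0, -1.0]]
ft_force: [-0.3, -0.1, 0.5]
gripper_width: 1.0
gripper_force: 0.3
```

>>> apply_moves --steps "1 -0.3 0 0 0; 1 -0.2 0 0 0; 1 -0.2 0 0 0; 1 0 0 0 0"

```text
clock: 5.72
position: [0.5013, -0.0836, -0.0054]
tcp_rot: [[-0.998, 0.058, -0.014], [0.058, 0.998, 0.002], [0.014, 0.001, -1.0]]
ft_force: [-24.6, -1.9, 20.6]
gripper_width: 0.997
gripper_force: 12.2
```

>>> apply_moves --steps "1 2.2 0 0 0; 1 0 0 -5 0; 0 0 0 -5 0; 0 -4.3 -5.3 -3 0; 0 -4.3 -5.3 0 0"

```text
clock: 6.35
position: [0.5584, -0.1822, 0.1247]
tcp_rot: [[-0.998, 0.058, 0.008], [0.058, 0.998, -0.004], [-0.008, -0.004, -1.0]]
ft_force: [0.9, 0.6, 0.1]
gripper_width: 0.378
gripper_force: 0.0
```

>>> apply_moves --steps "0 0 0 0 0; 0 0 0 0 0"

```text
clock: 6.6
position: [0.5548, -0.18, 0.1201]
tcp_rot: [[-0.998, 0.06, -0.0], [0.06, 0.998, 0.001], [0.0, 0.001, -1.0]]
ft_force: [-0.7, 0.5, -0.2]
gripper_width: 0.001
gripper_force: 0.0
```

```bash
python3 - <<'E'
from h import *
import pickle
s,c=shot('wrist','w3.png'); pickle.dump((s,c),open('w3.pkl','wb'))
print(s['position'],s['gripper_width'])
E
```

```text
[ 0.55482677 -0.18003834  0.12007357] 0.0006191269982505204
```

View pics/w3.png

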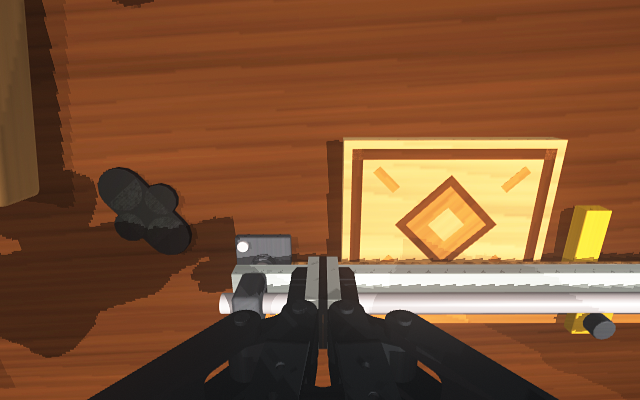

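The panel's top near corners are at (343,139) and (568,140), its left edge meets the bar at (541,258), and the stop arm's face runs from (575,206) to (562,258). The gap to close lies between those two.

```bash
python3 - <<'E'
from h import *
import pickle
s,c=pickle.load(open('w3.pkl','rb'))
for n,p,z in [('NR',(343,139),.018),('NL',(568,140),.018),('Lbar',(541,258),.018),('Rbar',(345,256),.018),('stop end top',(576,206),.014),('stop bar',(562,258),.014),('foot nl',(290,237),.006),('foot nr',(237,236),.006),('barnear',(540,262),.044),('barnear R',(240,264),.044)]: print(n,ray(c,p,z,s).round(4)[:2])
E
```

```text
NR [ 0.506 -0.162]
NL [ 0.5163 -0.0015]
Lbar [ 0.6102 -0.007 ]
Rbar [ 0.599  -0.1642]
stop end top [0.5687 0.0163]
stop bar [0.6135 0.0129]
foot nl [ 0.5851 -0.2083]
foot nr [ 0.5816 -0.2518]
barnear [ 0.5987 -0.025 ]
barnear R [ 0.5874 -0.2413]
```

>>> apply_moves --steps "0 -0.6 -1.6 0 0; 0 0 0 5 0; 0 0 0 3.8 0; 0 0 0 2 0; 0 0 0 0 0"

```text
clock: 7.28
position: [0.5591, -0.1962, 0.0115]
tcp_rot: [[-0.998, 0.059, -0.002], [0.059, 0.998, 0.001], [0.002, 0.001, -1.0]]
ft_force: [-0.4, -0.0, 0.7]
gripper_width: 0.001
gripper_force: 0.0
```

>>> apply_moves --steps "0 0 1 0 0; 0 0 1 0 0; 0 0 0.5 0 0; 0 0 0.5 0 0; 0 0 0 0 0"

```text
clock: 7.9
position: [0.5624, -0.1668, 0.0132]
tcp_rot: [[-0.998, 0.059, 0.002], [0.059, 0.998, -0.001], [-0.002, -0.001, -1.0]]
ft_force: [0.7, -2.2, 1.6]
gripper_width: 0.002
gripper_force: 1.0
```

>>> apply_moves --steps "0 0 0.3 0 0; 0 0 0.3 0 0; 0 0 0.2 0 0; 0 0 0 0 0"

```text
clock: 8.4
position: [0.5627, -0.1592, 0.013]
tcp_rot: [[-0.998, 0.059, 0.001], [0.059, 0.998, -0.001], [-0.001, -0.001, -1.0]]
ft_force: [-0.1, -5.0, 3.6]
gripper_width: -0.001
gripper_force: 2.4
```

>>> apply_moves --steps "0 0 0.2 0 0; 0 0 0.2 0 0; 0 0 0 0 0"

```text
clock: 8.78
position: [0.5628, -0.155, 0.0128]
tcp_rot: [[-0.998, 0.059, 0.001], [0.059, 0.998, -0.001], [-0.001, -0.001, -1.0]]
ft_force: [0.8, -4.3, 3.9]
gripper_width: 0.001
gripper_force: 2.5
```

>>> apply_moves --steps "0 0 0.2 0 0; 0 0 0.2 0 0; 0 0 0 0 0"

```text
clock: 9.15
position: [0.5629, -0.1508, 0.0126]
tcp_rot: [[-0.998, 0.059, 0.001], [0.059, 0.998, -0.0], [-0.001, -0.0, -1.0]]
ft_force: [-0.2, -4.5, 3.7]
gripper_width: -0.004
gripper_force: 2.4
```

>>> apply_moves --steps "0 0 0.2 0 0; 0 0 0.1 0 0; 0 0 0 0 0"

```text
clock: 9.52
position: [0.5627, -0.1474, 0.0122]
tcp_rot: [[-0.998, 0.059, -0.0], [0.059, 0.998, 0.001], [0.0, 0.0, -1.0]]
ft_force: [-0.1, -4.5, 2.8]
gripper_width: -0.001
gripper_force: 2.0
```

```bash
python3 - <<'E'
from h import *
import pickle
s,c=shot('wrist','w4.png'); pickle.dump((s,c),open('w4.pkl','wb'))
print(s['position'],s['ft_force'])
im=cv2.imread('pics/w4.png'); cv2.imwrite('pics/m4.png',im[60:320,240:640])
E
```

```text
[ 0.5626749  -0.14735621  0.01218866] [-0.12344792 -4.47177899  2.82956525]
```

View pics/m4.png

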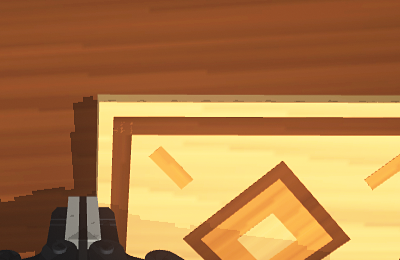

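The panel's near edge is parallel to the gripper's axes, its near right corner is at full-image (338,156), and the finger is against its right edge.

```bash
python3 - <<'E'
from h import *
import pickle
s,c=pickle.load(open('w4.pkl','rb'))
for p in [(338,156),(337,240),(638,157),(480,157)]: print(p,ray(c,p,.018,s).round(4)[:2])
# side view: gap between panel left edge and stop arm
s,c=shot('side','s5.png')
im=cv2.imread('pics/s5.png'); cv2.imwrite('pics/m5.png',cv2.resize(im[170:280,310:430],None,fx=5,fy=5,interpolation=cv2.INTER_CUBIC))
E
```

```text
(338, 156) [ 0.5053 -0.1373]
(337, 240) [ 0.5426 -0.1394]
(638, 157) [ 0.5129 -0.0155]
(480, 157) [ 0.5091 -0.0797]
```

View pics/m5.png

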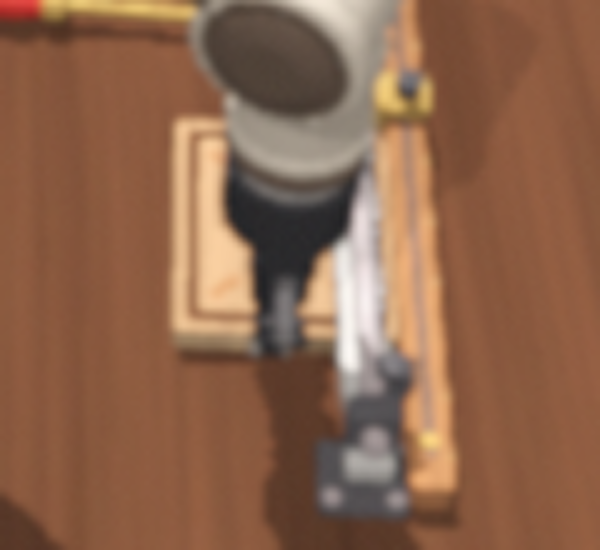

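The side view shows the stop's carriage unmoved (still at full-image (391,189)). The panel is nearly at the stop, so I'll continue in 1 mm steps.

>>> apply_moves --steps "0 0 0.1 0 0; 0 0 0.1 0 0; 0 0 0 0 0"

```text
clock: 10.0
position: [0.5626, -0.1452, 0.0121]
tcp_rot: [[-0.998, 0.059, -0.001], [0.059, 0.998, 0.001], [0.001, 0.001, -1.0]]
ft_force: [-1.1, -3.8, 1.3]
gripper_width: -0.0
gripper_force: 1.4
```

>>> apply_moves --steps "0 0 0.1 0 0; 0 0 0.1 0 0; 0 0 0 0 0"

```text
clock: 10.38
position: [0.5628, -0.1432, 0.0122]
tcp_rot: [[-0.998, 0.059, -0.001], [0.059, 0.998, 0.001], [0.001, 0.001, -1.0]]
ft_force: [0.0, -1.6, 1.0]
gripper_width: 0.002
gripper_force: 0.9
```

```bash
python3 - <<'E'
from h import *
s,c=shot('wrist','w6.png')
print(s['position'],s['ft_force'])
im=c['color'].astype(int)
# near edge row by gradient at several columns; right edge col at several rows
g=cv2.GaussianBlur(c['color'],(3,3),0).astype(int)[...,1]
rows=[(u,120+int(np.argmax(np.diff(g[120:220,u])))) for u in (360,420,480,540,600)]
cols=[(300+int(np.argmax(np.diff(g[v,300:400]))),v) for v in (175,195,215,235)]
for p in rows+cols: print(p,ray(c,p,.018,s).round(4)[:2])
E
```

```text
[ 0.56278854 -0.1431669   0.0121751 ] [ 0.01562188 -1.5933811   1.04482424]
(360, 161) [ 0.508  -0.1242]
(420, 194) [ 0.5236 -0.0993]
(480, 195) [ 0.5255 -0.074 ]
(540, 195) [ 0.527  -0.0488]
(600, 195) [ 0.5285 -0.0235]
(338, 175) [ 0.5133 -0.1334]
(371, 195) [ 0.5228 -0.1199]
(370, 215) [ 0.5318 -0.1205]
(369, 235) [ 0.5411 -0.1211]
```

I've used all my picture views, so I'll rely on numbers only from here. I'll back off and rise to measure the left edge against the stop.

>>> apply_moves --steps "0 0 -1.5 0 0; 0 0.5 0 -5 0; 0 0.5 0 -5 0; 0 2 5 -4 0; 0 2 5 0 0"

```text
clock: 11.05
position: [0.5215, -0.06, 0.1537]
tcp_rot: [[-0.998, 0.061, 0.007], [0.061, 0.998, -0.002], [-0.007, -0.001, -1.0]]
ft_force: [0.1, -0.0, -0.9]
gripper_width: 0.002
gripper_force: 0.0
```

>>> apply_moves --steps "0 0 3 0 0; 0 0 0 0 0; 0 0 0 0 0"

```text
clock: 11.42
position: [0.5212, -0.0302, 0.1496]
tcp_rot: [[-0.998, 0.059, -0.0], [0.059, 0.998, -0.0], [0.0, -0.0, -1.0]]
ft_force: [0.1, -1.0, 0.4]
gripper_width: -0.003
gripper_force: 0.0
```

```bash
cat > meas.py <<'E'
from h import *
import pickle,sys
s,c=shot('wrist',sys.argv[1]+'.png'); pickle.dump((s,c),open(sys.argv[1]+'.pkl','wb'))
print(s['clock'],s['position'].round(4),s['ft_force'].round(1))
im=c['color'].astype(int); r,g,b=[im[...,i] for i in range(3)]
ys,xs=np.meshgrid(range(400),range(640),indexing='ij')
wood=((r>185)&(g>130)&(b>60))
yel=((r>140)&(g>110)&(b<80)&(g>0.68*r))
for n,m in (('pale',wood),('brass',yel)):
    k,l,st,ce=cv2.connectedComponentsWithStats(m.astype(np.uint8))
    for i in range(1,k):
        if st[i,4]>150: print(n,st[i],ce[i].round(0))
for v in range(120,300,12):
    print(v,''.join('P' if wood[v,u] else 'Y' if yel[v,u] else 'k' if r[v,u]<60 else 'g' if abs(r[v,u]-b[v,u])<25 else '.' for u in range(0,640,8)))
E
python3 meas.py w7
```

```text
11.425 [ 0.5212 -0.0302  0.1496] [ 0.1 -1.   0.4]
pale [   0    0  130   31 2493] [77. 10.]
pale [521  74  18  19 243] [529.  83.]
pale [491  95  34 118 583] [507. 155.]
pale [ 199  185  191  102 2742] [297. 212.]
pale [ 218  202  155   85 8369] [293. 236.]
pale [ 262  224   69   56 1708] [293. 251.]
pale [386 244  23  41 815] [396. 264.]
pale [ 110  299  177   14 1901] [203. 305.]
pale [ 359  299  149   14 1553] [430. 304.]
pale [ 100  320  119   20 1655] [161. 329.]
pale [ 427  320  147   20 2044] [499. 329.]
brass [ 487   73   53  140 1934] [510. 132.]
brass [324 181  65   5 279] [356. 183.]
brass [ 384  239   25   49 1033] [396. 263.]
120 ................................................................Y...............
132 ................................................................P...............
144 ...............................................................YP...............
156 ...............................................................Y................
168 ..............................................................YP................
180 ..............................................................YY................
192 .........................PPPPPPPPPPPPPPPPPPPPPPPP.............P.................
204 ..........................P.PPPPPPPPPPPPPPPPPPP.P............YP.................
216 k.........................P.PPPPPPPPP.PPPPPPPPP.P...............................
228 kkkkk.....................P.PPPPPPPP.P.PPPPPPPP.P...............................
240 kkkkk.....................P.PPPPPP.PPPPP.PPPPPP.PYY.............................
252 kkkkkkk...................P.PPPP..PPPPPPP.PPPPP.PPP............................k
264 kkkkkkkk....kkkkkk........P.PPPPP.PPPPP...gPPPP.PPP..............kgkkkkg........
276 ...kkkkk....gggggg.........P.PPPPPP.P..g.gg..PP..PP..............kgggggP........
288 ............gkgkk..........Y.....Y.....g.gg........................kkgg.........
```

```bash
python3 - <<'E'
from h import *
import pickle
s,c=pickle.load(open('w7.pkl','rb'))
im=c['color'].astype(int); r,g,b=[im[...,i] for i in range(3)]
w=((r>150)&(g>100)); 
def fit(P,z,n):
    Q=np.array([ray(c,p,z,s)[:2] for p in P]); vx,vy,x0,y0=cv2.fitLine(Q.astype(np.float32),cv2.DIST_HUBER,0,1e-4,1e-4).ravel()
    print(n,Q[0].round(4),Q[-1].round(4),'deg',np.degrees(np.arctan2(vx,vy)).round(2))
near=[(u,150+np.nonzero(w[150:260,u])[0][0]) for u in range(215,380,8)]
left=[(300+np.nonzero(w[v,300:420])[0][-1]+.5,v) for v in range(195,236,4)]
right=[(150+np.nonzero(w[v,150:300])[0][0]-.5,v) for v in range(195,276,4)]
print(near[::5],left[::3],right[::5])
fit(near,.018,'near');fit(left,.018,'left');fit(right,.018,'right')
for v in range(232,290,5): print(v,[tuple(im[v,u]) for u in range(380,394,2)])
bar=[(u,270+int(np.argmax(np.diff(b[270:312,u])))) for u in list(range(120,200,8))+list(range(420,500,8))]
print(bar[::3]); fit(bar,.044,'bar')
sr=[(409-0,v) for v in (245,)]
yel=((r>120)&(g>90)&(b<130)&(g>0.68*r))
st=[(400+np.nonzero(yel[v,400:430])[0][-1],v) for v in range(246,284,4)]
fit(st,.014,'stop left face')
E
```

```text
[(215, np.int64(181)), (255, np.int64(181)), (295, np.int64(181)), (335, np.int64(181)), (375, np.int64(181))] [(np.float64(389.5), 195), (np.float64(388.5), 207), (np.float64(387.5), 219), (np.float64(386.5), 231)] [(np.float64(199.5), 195), (np.float64(202.5), 215), (np.float64(204.5), 235), (np.float64(207.5), 255), (np.float64(209.5), 275)]
near [ 0.5048 -0.1186] [0.5128 0.0144] deg 3.4
left [0.5257 0.0265] [0.5624 0.024 ] deg 93.89
right [ 0.5162 -0.1337] [ 0.5928 -0.138 ] deg 93.39
232 [(np.int64(255), np.int64(204), np.int64(114)), (np.int64(255), np.int64(236), np.int64(147)), (np.int64(254), np.int64(235), np.int64(147)), (np.int64(255), np.int64(248), np.int64(154)), (np.int64(135), np.int64(71), np.int64(35)), (np.int64(139), np.int64(75), np.int64(38)), (np.int64(138), np.int64(75), np.int64(39))]
237 [(np.int64(255), np.int64(244), np.int64(147)), (np.int64(254), np.int64(235), np.int64(145)), (np.int64(255), np.int64(235), np.int64(145)), (np.int64(255), np.int64(223), np.int64(127)), (np.int64(134), np.int64(72), np.int64(36)), (np.int64(136), np.int64(75), np.int64(38
[... 2827 characters left out ...]
 (np.int64(255), np.int64(250), np.int64(75)), (np.int64(255), np.int64(244), np.int64(74)), (np.int64(255), np.int64(244), np.int64(75)), (np.int64(255), np.int64(245), np.int64(74))]
287 [(np.int64(162), np.int64(112), np.int64(65)), (np.int64(165), np.int64(114), np.int64(68)), (np.int64(155), np.int64(111), np.int64(41)), (np.int64(173), np.int64(126), np.int64(45)), (np.int64(171), np.int64(123), np.int64(43)), (np.int64(172), np.int64(125), np.int64(46)), (np.int64(170), np.int64(125), np.int64(44))]
[(120, 290), (144, 290), (168, 299), (192, 290), (436, 299), (460, 299), (484, 299)]
bar [ 0.5879 -0.205 ] [0.6154 0.1092] deg 5.03
stop left face [0.5762 0.0441] [0.6133 0.0421] deg 93.66
```

The panel is parallel (3.4°) and within about 1–1.5 mm of the stop, and the stop hasn't moved. I'll finish the left push.

>>> apply_moves --steps "0 -2 -5 0 0; 0 -2 -5 0 0; 0 -0.5 -3.1 4 0; 0 -0.2 0 5 0; 0 0 0 4.6 0"

```text
clock: 12.1
position: [0.5599, -0.165, 0.0119]
tcp_rot: [[-0.998, 0.062, -0.0], [0.062, 0.998, 0.0], [0.0, 0.0, -1.0]]
ft_force: [0.9, 0.4, 0.4]
gripper_width: -0.003
gripper_force: 0.0
```

>>> apply_moves --steps "0 0 0 0 0; 0 0 1 0 0; 0 0 0.4 0 0; 0 0 0.2 0 0; 0 0 0 0 0"

```text
clock: 12.72
position: [0.5618, -0.1469, 0.0147]
tcp_rot: [[-0.998, 0.059, 0.001], [0.059, 0.998, -0.001], [-0.001, -0.001, -1.0]]
ft_force: [-0.2, -0.3, -0.3]
gripper_width: -0.002
gripper_force: 0.0
```

>>> apply_moves --steps "0 0 0 0.3 0; 0 0 0.3 0 0; 0 0 0.1 0 0; 0 0 0.1 0 0; 0 0 0 0 0"

```text
clock: 13.35
position: [0.5623, -0.143, 0.0115]
tcp_rot: [[-0.998, 0.059, 0.002], [0.059, 0.998, -0.002], [-0.002, -0.002, -1.0]]
ft_force: [-0.4, -4.4, 6.1]
gripper_width: -0.004
gripper_force: 3.3
```

>>> apply_moves --steps "0 0 0.1 0 0; 0 0 0.1 0 0; 0 0 0 0 0"

```text
clock: 13.72
position: [0.5624, -0.1415, 0.0115]
tcp_rot: [[-0.998, 0.059, 0.002], [0.059, 0.998, -0.003], [-0.002, -0.003, -1.0]]
ft_force: [-0.7, -6.3, 5.1]
gripper_width: 0.001
gripper_force: 4.3
```

>>> apply_moves --steps "0 0 0.1 0 0; 0 0 0.1 0 0; 0 0 0 0 0"

```text
clock: 14.1
position: [0.5624, -0.1413, 0.0115]
tcp_rot: [[-0.998, 0.059, 0.002], [0.059, 0.998, -0.006], [-0.002, -0.006, -1.0]]
ft_force: [-1.8, -12.5, 2.1]
gripper_width: 0.002
gripper_force: 7.3
```

>>> apply_moves --steps "0 0 -1.5 0 0; 0 0 0 -6 0; 0 3.1 3.2 -4 0; 1 3.1 3.2 0 0; 1 3.1 3.2 0 0"

```text
clock: 14.72
position: [0.4723, -0.0503, 0.1104]
tcp_rot: [[-0.998, 0.059, -0.001], [0.059, 0.998, 0.001], [0.001, 0.001, -1.0]]
ft_force: [0.5, 0.6, -1.0]
gripper_width: 0.415
gripper_force: 0.0
```

>>> apply_moves --steps "1 0 0 0 0; 1 0 0 0 0; 1 0 0 6 0; 1 0 0 5 0; 1 0 0 0.5 0"

```text
clock: 15.35
position: [0.4708, -0.0511, -0.0077]
tcp_rot: [[-0.998, 0.06, -0.008], [0.06, 0.998, 0.003], [0.008, 0.003, -1.0]]
ft_force: [-0.1, 0.5, -0.2]
gripper_width: 1.002
gripper_force: 0.0
```

>>> apply_moves --steps "1 0 0 0 0; 1 0 0 0 0"

```text
clock: 15.6
position: [0.4761, -0.0526, -0.0019]
tcp_rot: [[-0.998, 0.059, 0.004], [0.059, 0.998, -0.002], [-0.005, -0.001, -1.0]]
ft_force: [0.5, -0.1, 0.7]
gripper_width: 1.002
gripper_force: 0.0
```

>>> apply_moves --steps "1 -1 0 0.3 0; 1 -0.8 0 0 0; 1 -0.5 0 0 0; 1 -0.2 0 0 0; 1 0 0 0 0"

```text
clock: 16.23
position: [0.4986, -0.053, -0.0074]
tcp_rot: [[-0.998, 0.059, -0.0], [0.059, 0.998, 0.0], [0.0, 0.0, -1.0]]
ft_force: [0.2, -0.1, -0.1]
gripper_width: 0.999
gripper_force: 0.0
```

>>> apply_moves --steps "1 -0.2 0 0 0; 1 -0.2 0 0 0; 1 -0.2 0 0 0; 1 0 0 0 0"

```text
clock: 16.73
position: [0.503, -0.0534, -0.0076]
tcp_rot: [[-0.998, 0.059, -0.004], [0.059, 0.998, 0.0], [0.004, 0.0, -1.0]]
ft_force: [-7.0, -0.4, 6.3]
gripper_width: 0.998
gripper_force: 3.3
```

>>> apply_moves --steps "1 -0.2 0 0 0; 1 -0.2 0 0 0; 1 0 0 0 0"

```text
clock: 17.1
position: [0.503, -0.053, -0.0085]
tcp_rot: [[-0.998, 0.058, -0.014], [0.058, 0.998, 0.002], [0.014, 0.001, -1.0]]
ft_force: [-19.2, -1.2, 14.9]
gripper_width: 0.996
gripper_force: 9.6
```

Flush at the fence. I'll back off and re-measure both edges.

>>> apply_moves --steps "1 2 0 0 0; 0 0 0 -6 0; 0 0 0 -6 0; 0 -2 2.3 -3.8 0; 0 -2 0 0 0"

```text
clock: 17.73
position: [0.5333, -0.0315, 0.1554]
tcp_rot: [[-0.998, 0.058, 0.009], [0.058, 0.998, -0.002], [-0.009, -0.002, -1.0]]
ft_force: [-0.3, -0.3, -0.2]
gripper_width: 0.142
gripper_force: 0.0
```

>>> apply_moves --steps "0 0 0 0 0; 0 0 0 0 0"

```text
clock: 17.98
position: [0.5288, -0.0317, 0.1497]
tcp_rot: [[-0.998, 0.059, -0.002], [0.059, 0.998, 0.001], [0.002, 0.0, -1.0]]
ft_force: [0.7, -0.4, -0.8]
gripper_width: -0.002
gripper_force: 0.0
```

```bash
python3 - <<'E'
from h import *
import pickle
s,c=shot('wrist','w8.png'); pickle.dump((s,c),open('w8.pkl','wb'))
print(s['clock'],s['position'])
im=c['color'].astype(int); r,g,b=[im[...,i] for i in range(3)]
w=((r>150)&(g>100))
def fit(P,z,n):
    Q=np.array([ray(c,p,z,s)[:2] for p in P]); vx,vy,x0,y0=cv2.fitLine(Q.astype(np.float32),cv2.DIST_HUBER,0,1e-4,1e-4).ravel()
    print(n,Q[0].round(4),Q[-1].round(4),'deg',np.degrees(np.arctan2(vx,vy)).round(2))
near=[(u,150+np.nonzero(w[150:260,u])[0][0]) for u in range(230,370,8)]
right=[(150+np.nonzero(w[v,150:300])[0][0]-.5,v) for v in range(205,276,4)]
fit(near,.018,'near');fit(right,.018,'right')
for v in range(222,282,6): print(v,[tuple(int(k) for k in im[v,u]) for u in range(380,394)][:14] if v in(252,264) else [int(k) for k in b[v,376:396]])
E
```

```text
17.975 [ 0.52882686 -0.0317303   0.14970464]
near [ 0.5062 -0.1066] [0.5128 0.0057] deg 3.4
right [ 0.5326 -0.1332] [ 0.5981 -0.1371] deg 93.18
222 [42, 45, 45, 41, 40, 38, 34, 61, 152, 146, 144, 143, 145, 150, 87, 33, 38, 38, 39, 38]
228 [44, 45, 46, 41, 41, 37, 31, 124, 153, 150, 149, 149, 150, 158, 54, 35, 38, 38, 37, 39]
234 [45, 46, 42, 42, 39, 37, 35, 138, 131, 130, 130, 130, 134, 109, 32, 37, 40, 38, 40, 36]
240 [46, 45, 44, 42, 42, 40, 78, 130, 124, 124, 123, 124, 133, 78, 71, 69, 72, 72, 73, 76]
246 [46, 44, 43, 42, 41, 35, 121, 151, 148, 148, 148, 149, 150, 62, 70, 73, 72, 72, 73, 75]
252 [(145, 77, 40), (194, 115, 58), (255, 249, 157), (255, 239, 150), (255, 237, 148), (255, 237, 150), (255, 237, 150), (255, 237, 152), (253, 229, 106), (253, 229, 62), (255, 244, 70), (255, 244, 71), (255, 244, 73), (255, 244, 73)]
258 [44, 44, 46, 43, 39, 85, 149, 145, 143, 144, 145, 150, 60, 61, 75, 74, 74, 77, 75, 73]
264 [(137, 70, 37), (255, 222, 128), (255, 239, 152), (255, 236, 149), (254, 235, 149), (254, 235, 150), (255, 236, 152), (253, 227, 127), (253, 231, 62), (252, 226, 63), (255, 244, 75), (255, 245, 74), (255, 244, 74), (255, 244, 74)]
270 [46, 45, 45, 41, 62, 169, 163, 158, 153, 154, 158, 84, 63, 66, 74, 75, 75, 74, 75, 73]
276 [46, 45, 45, 40, 99, 153, 149, 149, 154, 155, 157, 36, 76, 76, 77, 76, 71, 75, 72, 71]
```

There is no dark gap left between panel and stop, and the edges are parallel, so it is flush on both sides. Next is the lever: its axis is at about (0.633, 0.210), and tool x points along its swing.

>>> apply_moves --steps "0 0 0 -5 0; 0 0 0 -4 0; 0 -2.1 4.95 0 0; 0 -2.1 4.95 0 0; 0 -2.1 4.95 0 0"

```text
clock: 18.65
position: [0.6015, 0.1137, 0.2401]
tcp_rot: [[-0.998, 0.06, -0.001], [0.06, 0.998, -0.0], [0.001, -0.0, -1.0]]
ft_force: [1.2, -0.3, 0.5]
gripper_width: -0.002
gripper_force: 0.0
```

>>> apply_moves --steps "0 -2.1 4.95 0 0; 0 -2.1 4.95 0 0; 0 0 0 0 0; 0 0 0 0 0"

```text
clock: 19.15
position: [0.6487, 0.2084, 0.2398]
tcp_rot: [[-0.998, 0.059, -0.002], [0.059, 0.998, -0.001], [0.002, -0.001, -1.0]]
ft_force: [0.4, -1.0, 0.1]
gripper_width: 0.003
gripper_force: 0.0
```

```bash
python3 - <<'E'
from h import *
s,c=shot('wrist','w9.png')
print(s['clock'],s['position'])
im=c['color'].astype(int)
for v in range(100,396,12):
    print(v,''.join('k' if max(p)<70 else 'g' if max(p)-min(p)<25 else 'Y' if p[2]<80 and p[1]>.68*p[0] and p[0]>140 else '.' for p in im[v,100:540:5]))
# predicted pixels of lever parts
R=s['tcp_rot'];t=s['position'];H=np.array(c['hand_eye'])
M=np.linalg.inv(np.vstack([np.c_[R,t],[0,0,0,1]])@H)
ax=np.array([.633,.210,.062]); d=R[:,0]
for r in (0,.057,.091,.125):
  for th in (1.22,1.07):
    q=M@np.append(ax+r*np.cos(th)*d+[0,0,r*np.sin(th)],1); print(r,th,(c['fx']*q[0]/q[2]+c['cx']).round(),(c['fy']*q[1]/q[2]+c['cy']).round())
E
```

```text
19.15 [0.64871738 0.20840499 0.23983055]
100 ..........................................................YYYYYYY.......................
112 .........YYYYY...........................................YYYYYYYYY..Y...................
124 ..........YYYY..............................ggg..........YYYYYYYYYYY....................
136 ..........YYYYY....................ggggggggggggg............YYYYYY......................
148 gggggggggggggggggggggggggggggggggggggkkggggkgggg........................................
160 gggggggggggggggggggggggggggggggggggggggkggggkkgg........................................
172 gggggggggggggggggggggggggggggggggggggggggggggggg........................................
184 .........YYY..YY.............gggg..Y...YY...............................................
196 ..........ggggYY........................................................................
208 ........................................................................................
220 ........................................................................................
232 ................................
[... 741 characters left out ...]
kkkkkkkkkkkkkkkkkkkkkkkkkkkkkkkkkkkkkkk..YYYYYYYYYYYYYYYYYY
340 ..........YYYYYY.YkkkkkkkkkkkkkkkkkkkkkkkkkkkkkkkkkkkkkkkkkkkkkkkkkkkkkkYYYYYY..YYYY.YYY
352 YYYY........Y.kkkkkkkkkkkkkkkkkkkkkkkkkkkkkk..kkkkkkkkkkkkkkkkkkkkkkkkkkkkkk....YYYYYYY.
364 Y...YYY...kkkkkkkkkkkkkkk.kkkkkkkkkkkkkkkkkk..kkkkkkkkkkkkkkkkkk.kkkkkkkkkkkkkkk.YYY.YYY
376 ...YYYkkkkkkkkkkkkkkkkkkkkkkkkkkkkkkkkkkkkkk..kkkkkkkkkkkkkkkkkkkkkYkkkkkkkkkkkkkkkk....
388 ..kkkkkkkkkkkkkkkkkkkkkkkkkkkkkkkkkkkkkkkkkkkkkkkkkkkkkkkkkkkkkkkkkkkkkkkkkkkkkkkkkkkkkk
0 1.22 323.0 164.0
0 1.07 323.0 164.0
0.057 1.22 323.0 154.0
0.057 1.07 323.0 143.0
0.091 1.22 323.0 145.0
0.091 1.07 323.0 126.0
0.125 1.22 323.0 134.0
0.125 1.07 323.0 103.0
```

The lever shows at columns 310–340 where predicted (323), and it is fully raised. I'll descend behind it and press along its arc.

>>> apply_moves --steps "0 0 0 5 0; 0 0 0 3.6 0; 0 0 0 0 0; 0 1.4 0 0 0; 0 1.2 0 0 0"

```text
clock: 19.82
position: [0.6242, 0.21, 0.1574]
tcp_rot: [[-0.998, 0.06, 0.004], [0.06, 0.998, 0.0], [-0.004, 0.001, -1.0]]
ft_force: [0.4, 0.3, 0.1]
gripper_width: 0.003
gripper_force: 0.0
```

>>> apply_moves --steps "0 1 0 0.3 0; 0 1 0 0.3 0; 0 0.9 0 0.5 0; 0 0.8 0 0.6 0; 0 0 0 0 0"

```text
clock: 20.45
position: [0.585, 0.2129, 0.1367]
tcp_rot: [[-0.998, 0.059, -0.003], [0.059, 0.998, -0.0], [0.003, -0.0, -1.0]]
ft_force: [-0.1, -0.2, 0.2]
gripper_width: 0.001
gripper_force: 0.0
```

>>> apply_moves --steps "0 0.7 0 0.6 0; 0 0.6 0 0.7 0; 0 0.6 0 0.8 0"

```text
clock: 20.82
position: [0.567, 0.214, 0.1164]
tcp_rot: [[-0.998, 0.059, -0.0], [0.059, 0.998, 0.0], [0.0, 0.0, -1.0]]
ft_force: [-0.6, -0.3, 4.0]
gripper_width: 0.001
gripper_force: 1.9
```

```bash
python3 - <<'E'
from h import *
s,c=shot('wrist','w10.png')
print(s['clock'],s['position'],s['ft_force'])
im=c['color'].astype(int)
for v in range(4,320,12):
    print(v,''.join('k' if max(p)<70 else 'g' if max(p)-min(p)<25 else '.' for p in im[v,200:440:4]))
E
```

```text
20.825 [0.5670121  0.21397307 0.11636375] [-0.58608179 -0.28152686  4.04781126]
4 ..............................................gggggggggg....
16 ..............................................gggggggggg....
28 ..............................................gggggggggg....
40 ...............................................ggggggggg....
52 ...............................................ggggggggg....
64 ...............................................gggggggggg...
76 ...............................................gggggggggg...
88 ...............................................gggggggggg...
100 ...............................................gggggggggg...
112 ................................................ggggggggg...
124 ................................................ggggggggg...
136 ................................................ggggggggg...
148 ............................................................
160 ............................................................
172 ............................................................
184 ....k.......................................................
196 .............................kggggg.........................
208 ...........................gggggggggg.......................
220 ...........................gggggggggg.......................
232 ...........................kggggggggg.............k.........
244 ...........................kgggggggg........................
256 ..............ggggggggggggggggkkgggg........................
268 .......k......ggggggkgggkkkgggkkgggkkk......................
280 gggggggggggggggggggggggkkkkgggkkgggkkkk.....................
292 ggggggggggggggggkkkkkkkkkkkgggkkggggkkkk....................
304 gggggggggggggggkkkkkkgkkkkkkkgkkgkkkkkkkk...................
316 gggggggkkkkkkkkkggkkkkkkkkkkkkkkkkkkkkkkkkkk...kkkkkkkk.....
```

>>> apply_moves --steps "0 0.5 0 0.8 0; 0 0.4 0 0.8 0; 0 0.4 0 0.9 0; 0 0.2 0 0.9 0; 0 0.2 0 0.9 0"

```text
clock: 21.5
position: [0.5504, 0.2149, 0.073]
tcp_rot: [[-0.998, 0.059, -0.0], [0.059, 0.998, 0.0], [0.0, 0.0, -1.0]]
ft_force: [1.1, 0.2, 3.5]
gripper_width: -0.003
gripper_force: 2.0
```

>>> apply_moves --steps "0 0 0 0.5 0; 0 0 0 0.4 0; 0 0 0 0.3 0; 0 0 0 0 0"

```text
clock: 22.0
position: [0.55, 0.215, 0.064]
tcp_rot: [[-0.998, 0.059, -0.002], [0.059, 0.998, -0.0], [0.002, -0.001, -1.0]]
ft_force: [-11.4, -2.1, 22.0]
gripper_width: 0.0
gripper_force: 11.2
```

>>> apply_moves --steps "0 0 0 0.3 0; 0 0 0 0 0; 0 0 0 0 0"

```text
clock: 22.38
position: [0.5502, 0.2151, 0.0637]
tcp_rot: [[-0.998, 0.058, -0.002], [0.058, 0.998, -0.001], [0.002, -0.001, -1.0]]
ft_force: [-19.7, -2.2, 38.5]
gripper_width: -0.005
gripper_force: 20.1
```

Hard stop reached. I'll lift off and check the panel and lever numerically.

>>> apply_moves --steps "0 0 0 -2 0; 0 0 0 -4 0; 0 0 0 -3.5 0; 0 0.1 -5 0 0; 0 0.1 -5 0 0"

```text
clock: 23.0
position: [0.5427, 0.1141, 0.1539]
tcp_rot: [[-0.998, 0.058, 0.001], [0.058, 0.998, -0.001], [-0.001, -0.001, -1.0]]
ft_force: [0.1, -0.7, -0.4]
gripper_width: -0.005
gripper_force: 0.0
```

>>> apply_moves --steps "0 0.1 -5 0 0; 0 0.1 -5 0 0; 0 0.1 -5 0 0; 0 0 0 0 0; 0 0 0 0 0"

```text
clock: 23.62
position: [0.5306, -0.0341, 0.1533]
tcp_rot: [[-0.998, 0.06, -0.001], [0.06, 0.998, 0.001], [0.001, 0.0, -1.0]]
ft_force: [-0.1, -0.7, 0.5]
gripper_width: 0.003
gripper_force: 0.0
```

```bash
python3 - <<'E'
from h import *
s,c=shot('wrist','w11.png')
print(s['clock'],s['position'])
im=c['color'].astype(int); r,g,b=[im[...,i] for i in range(3)]
w=((r>150)&(g>100))
def fit(P,z,n):
    Q=np.array([ray(c,p,z,s)[:2] for p in P]); vx,vy,x0,y0=cv2.fitLine(Q.astype(np.float32),cv2.DIST_HUBER,0,1e-4,1e-4).ravel()
    print(n,Q[0].round(4),Q[-1].round(4),'deg',np.degrees(np.arctan2(vx,vy)).round(2))
fit([(u,150+np.nonzero(w[150:260,u])[0][0]) for u in range(230,370,8)],.018,'near')
fit([(150+np.nonzero(w[v,150:300])[0][0]-.5,v) for v in range(205,256,4)],.018,'right')
for v in range(222,282,6): print(v,[int(k) for k in b[v,374:398]])
a=cv2.imread('pics/top0.png').astype(int); s,c=shot('top','t11.png'); d=cv2.imread('pics/t11.png').astype(int)
for n,(x0,y0,x1,y1) in dict(weight=(178,138,206,162),square=(172,170,208,220),burn=(238,165,260,238),templ=(386,148,416,182),scraper=(344,220,402,256),block=(414,168,452,238)).items(): print(n,np.abs(d-a)[y0:y1,x0:x1].mean().round(1))
for nm,q in (('old',a),('new',d)):
  print(nm)
  for v in range(126,166,3): print(v,''.join('k' if max(p)<75 else 'g' if max(p)-min(p)<30 else '.' for p in q[v,195:245]))
E
```

```text
23.625 [ 0.53059367 -0.0340928   0.1532986 ]
near [ 0.5064 -0.1096] [0.5132 0.0038] deg 3.42
right [ 0.5359 -0.1335] [ 0.5819 -0.1358] deg 93.11
222 [152, 156, 95, 41, 45, 46, 47, 43, 42, 38, 35, 75, 157, 150, 150, 150, 150, 156, 84, 34, 40, 40, 41, 41]
228 [140, 147, 61, 43, 45, 47, 47, 43, 42, 39, 33, 118, 144, 141, 139, 140, 142, 140, 36, 35, 38, 38, 41, 40]
234 [133, 127, 40, 44, 46, 47, 46, 44, 43, 41, 46, 133, 133, 132, 130, 131, 134, 104, 70, 71, 72, 73, 73, 76]
240 [148, 99, 43, 47, 47, 47, 47, 44, 43, 40, 85, 151, 146, 144, 145, 145, 149, 81, 68, 72, 73, 72, 72, 76]
246 [157, 69, 45, 48, 44, 44, 44, 45, 43, 37, 140, 151, 149, 149, 148, 151, 128, 61, 70, 72, 74, 74, 75, 77]
252 [142, 47, 47, 49, 45, 47, 47, 44, 43, 62, 148, 142, 140, 142, 142, 146, 90, 63, 72, 73, 76, 75, 76, 75]
258 [106, 45, 48, 47, 45, 47, 47, 45, 41, 97, 146, 141, 143, 144, 146, 141, 68, 63, 75, 75, 76, 75, 77, 73]
264 [70, 47, 50, 46, 48, 48, 48, 44, 45, 150, 157, 156, 151, 149, 154, 111, 64, 65, 77, 75, 77, 77, 79, 73]
270 [50, 48, 51, 45, 48, 48, 48, 44, 69, 163, 158, 157, 158, 158, 163, 79, 74, 77, 77
[... 1062 characters left out ...]
.............g...........gggg.......gggg
132 .....................gggggggggggggggggggkgggkggggg
135 .....................ggggggggggggggggggggggggggggg
138 .......................gggggg....gggggggkggggggggg
141 ........................ggg......ggggggggggggggggg
144 .....kk.kkk............gggg......ggggggggkggggggk.
147 .......kkk.kkkk........gggg......gggggkggggggggg..
150 ........kkkkkk.........ggg........................
153 .......k.kkk...........ggg........................
156 ......kkkk...........gggggg.......................
159 .....................gggggg.......................
162 .....................ggggg........................
165 ....................gggggg........................
```

```bash
python3 -c "
from plant import ctrl
print(ctrl.close_job())"
```

```text
the job is handed in; nothing more can be done
None
```

The job is handed in at about 24 s: the panel measured flush against the fence and the brass stop, the cam lever is down at its end stop with the bar lowered onto the panel, and the path kept clear of the loose tools.

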